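Nest the dosing measures after bottling

ROBOT

A 7-joint arm with a two-finger parallel gripper is mounted at the origin on the work surface. World frame = base frame: x ahead of the robot, y to its left, z up, the work surface at z = 0. Lengths are in mm, angles in rad, forces in N, time in s.
With the tool pointing down it reaches from about 425 to 825 mm from the base axis. Payload 3.6 kg.
Tool frame: the origin (TCP) lies midway between the tips of the shut fingers; the grasp point (between the pads) lies 19 mm behind it; z points along the fingers, y is the line along which they close (so a half turn about z gives the same grasp; the last joint's range is limited). The gripper opens to 93 mm and grips with 3 to 60 N. Pads are 15 mm wide; open, the fingers measure 128 mm over their backs; the gripper's body (75 mm by 188 mm) begins 65 mm behind the grasp point.
Start: joints at [1.139, 0.615, -0.013, 1.423, 0.008, 1.103, -0.04], TCP at [256.598, -597.176, 218.64] pointing down, gripper open.
Joint ranges: [-3.12, 3.12], [-0.3, 2.06], [-1.34, 1.32], [0.26, 2.42], [-1.36, 4.5], [0.01, 1.98], [-2.84, 2.84]. Speed limits (rad/s): [2.79, 2.79, 3.14, 3.14, 3.14, 3.14, 3.14].

INTERFACE

Orientations are given as a unit quaternion [w, x, y, z].
In Python, from rig import ctrl, optics gives the robot as it stands.
- The arm moves only by the tool servo_tool, never from a script. Its argument "increments" is a list of rows, each a list of 3 entries, a list of its own where there are three numbers: the shift along the tool's x, y, z in cm, then the turn, a rotation vector about the tool's x, y, z in rad, then the opening, from 0 (shut) to 1 (fully open). A call has 1 to 20 rows; each row shifts and turns the commanded pose from where the row before left it, along the tool's axes as they then stand; what a row does not reach is not made up. A row lasts 1/10 s, in which the tool goes at most 50 mm and 8.59 degrees, less where a joint would pass 70% of its speed; a pose out of reach is approached as far as the arm can. A call with a gripper value outside its range is refused whole. The fingers move at their own pace and stop on an object; "squeeze" is the grip in N (left out, the last holds). Time passes only in rows, so rows that do not move let the fingers close. It gives the time, the measured TCP pose, the force, the opening and the grip force at its end, in the units of the state.
- ctrl.get_state(): the state, without advancing time (a new reading comes with each control period).
- optics.read_camera(name): name is "side" or "top" or "wrist"; returns the picture (384x512x3 uint8, blue, green, red); there is no depth.
- optics.camera_info(name): a dict with "fov_y" (degrees; the focal length in pixels is half the picture's height over the tangent of half this angle, whatever the lens; pixels are square), "cx", "cy" (the principal point, pixels), "R" (3x3) and "t" (3): a world point X has camera coordinates R X + t; the wrist camera has in their place "T_tool_cam" (4x4, takes a point from camera to tool coordinates, whose origin is the TCP and whose axes are the flange's). Camera axes: x right, y down, z forward; pixel columns grow to the right and rows downward; lengths in mm; the calibration is good to about 2 mm. A picture is of the moment at which its call begins: read the wrist's pose just before it. camera_info takes no time and is no camera call.
- ctrl.sign_off(): hands the job in; it is judged then, once.
The state is a dict: "time": time; "joints": joint angles; "dq": joint speeds; "tau": joint torques, N m; "eef_pos": TCP position; "orientation": TCP orientation; "force": force on the tool from outside, world axes, zero at the start; "wrist_torque": the same for the moment, N m; "gripper_width": finger opening in mm; "grip_force": force on a finger pad.
Only numpy, scipy, OpenCV 4.12 (cv2) and the standard library are available. Lean on these libraries where they do the work, as an engineer would, in place of code of your own. Each camera call takes 0.05 s, during which the arm holds its last target. There are 200 camera calls.

TASK

Bottling is over, so nest the three open steel measures for putting away: stand the middle one upright inside the widest, then stand the narrowest upright inside the middle one, each fully down on the floor of the one around it. Leave the widest standing where it is, set the other two down inside rather than dropping them, and do not knock over the black spray bottle that stands among them.

Things in the scene. Friction and masses are not known exactly. Their poses are not given: they have to be found in the camera images.
- wide: The widest measure: open, round, plain steel, shallow; 104 mm across the rim, 94 mm across the foot, 50 mm high, wall 3 mm, floor 4 mm thick (inside about 88 mm wide at the floor, 98 mm at the mouth). Stands upright and loose. Origin: centre of its underside; z axis up. Every bystander but the bottle is at most 90 mm high.
- mid: The middle measure: open, round, plain steel; 62 mm across the rim, 54 mm across the foot, 76 mm high, wall 3 mm, floor 4 mm thick (inside about 48 mm wide at the floor, 56 mm at the mouth). Stands upright, loose, about 0.12 kg. Once inside the widest its rim stands 30 mm above that one's rim, so it can be held by its top 25 mm. Origin: centre of its underside; z axis up.
- narrow: The narrowest measure: open, round, plain steel, tall and slim; 37 mm across the rim, 32 mm across the foot, 102 mm high, wall 3 mm, floor 4 mm thick. Stands upright, loose, about 0.07 kg. Once inside the middle one its rim stands 30 mm above that one's rim, so it can be held by its top 25 mm. Origin: centre of its underside; z axis up.
- bottle: The loose black spray bottle, 38 mm in diameter, 130 mm high with its grey cap, the tallest of the eight things in two rows along y (200 mm apart along y, 165 mm along x, any order: most finger room on the y sides); not the packed 130 mm high blocks of bottles at the table's sides. Among the eight are also a closed tin, a white beaker, a jar and a label roll. Origin: centre of its underside; z up.

How it is judged:
By the outcome, as a careful person would: the job done as asked, in the order asked, and still so for the second after the job is handed in, with the robot touching nothing.
It also fails if it takes over 69 s, if anything falls off the work surface, if the arm or the gripper's body presses on something with over 40 N, if the wrist force passes 120 N, or if a joint passes its speed limit or range.

## Working session

There is one attempt and no reset: what is moved stays moved. The work goes in short steps, Python scripts to look and compute and a tool call to move; the robot and the scene stay as the last step left them, time stands still between calls to the robot, and variables do not carry over. Pictures are saved under pics/ and viewed, at most 10 in all, crops included, and the job is handed in when it is done.

Besides the shell and the picture viewer there is one more tool, called as a command line: name --argument value ..., lists and objects as JSON in quotes. servo_tool: Moves the arm, as the interface text tells. Its arguments: {"type":"object","properties":{"increments":{"type":"array","items":{"type":"array"}},"squeeze":{"type":"number"}},"required":["increments"]}

```bash
mkdir -p pics; python3 - <<'E'
from rig import ctrl, optics
import cv2, numpy as np
for n in ("top","side"):
    im=optics.read_camera(n); cv2.imwrite(f"pics/{n}0.png",im)
    i=optics.camera_info(n); print(n,i)
print(optics.camera_info("wrist"))
a=cv2.imread("pics/top0.png")
cv2.imwrite("pics/top0b.png",cv2.resize(a,(800,600),interpolation=cv2.INTER_CUBIC))
b=cv2.imread("pics/side0.png")
cv2.imwrite("pics/side0b.png",cv2.resize(b,(800,600),interpolation=cv2.INTER_CUBIC))
print(ctrl.get_state())
E
```

```text
top {'fov_y': 56.31751835770908, 'cx': 249.7381996771509, 'cy': 191.7781773843534, 'R': array([[ 6.45270203e-04, -9.99999317e-01, -9.74675242e-04],
       [-9.78222762e-01, -4.28917308e-04, -2.07557325e-01],
       [ 2.07556765e-01,  1.08738007e-03, -9.78222371e-01]]), 't': array([  3.0172446 , 539.14488386, 717.84451952])}
side {'fov_y': 51.12933680769493, 'cx': 249.58793125323953, 'cy': 193.96685892082763, 'R': array([[-0.68789402, -0.7256842 ,  0.01357444],
       [-0.40448948,  0.36776254, -0.83734042],
       [ 0.60265254, -0.58149219, -0.54651327]]), 't': array([375.38310408, 233.22786489, 522.7886148 ])}
{'fov_y': 64.63486958688597, 'cx': 255.47172290339265, 'cy': 191.71630683987073, 'T_tool_cam': array([[-9.70290561e-04, -9.54355569e-01, -2.98671234e-01,
         8.26473342e+01],
       [ 9.99999037e-01, -6.29507907e-04, -1.23719732e-03,
        -4.89736126e-01],
       [ 9.92710247e-04, -2.98672147e-01,  9.54355261e-01,
        -1.65951409e+02],
       [ 0.00000000e+00,  0.00000000e+00,  0.00000000e+00,
         1.00000000e+00]])}
{'time': 0.1, 'joints': array([ 1.13846749,  0.61581043, -0.01261415,  1.42468245,  0.00810008,
        1.10341112, -0.04040592]), 'dq': array([ 0.00053335, -0.00193043,  0.00011983, -0.00411812, -0.00050805,
        0.00134802,  0.00079264]), 'tau': array([ 1.16158782e-03, -4.60045409e+01,  2.09812210e-01, -1.66244298e+01,
       -6.12550392e-02,  1.69805379e-02,  1.07324186e-04]), 'eef_pos': array([ 256.34440815, -596.56495854,  217.62348174]), 'orientation': array([-1.10447246e-03,  9.79477016e-01,  2.01552716e-01, -2.41749187e-04]), 'force': array([-0.2176907 , -0.38689634, -0.10538406]), 'wrist_torque': array([ 0.02086864, -0.02935485,  0.02061835]), 'grip_force': 0.0, 'gripper_width': 92.96676441268941}
```

View pics/top0b.png

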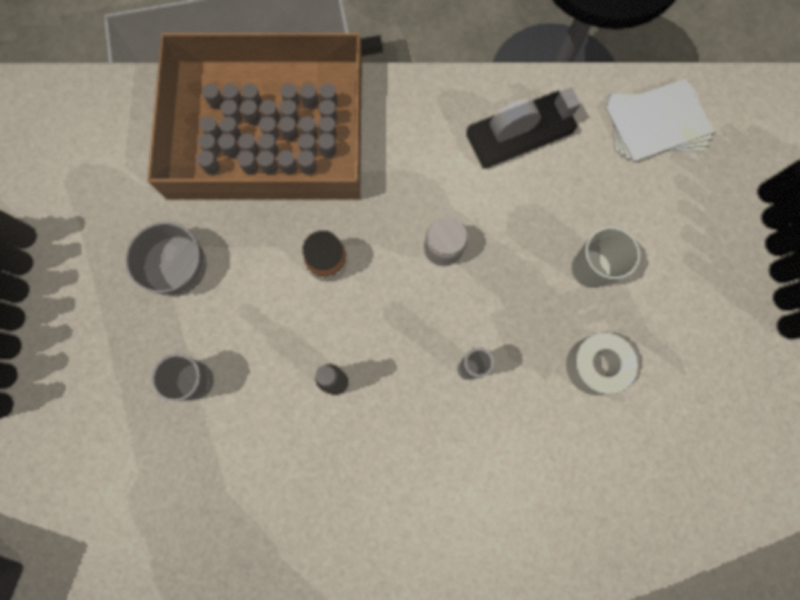

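View pics/side0b.png

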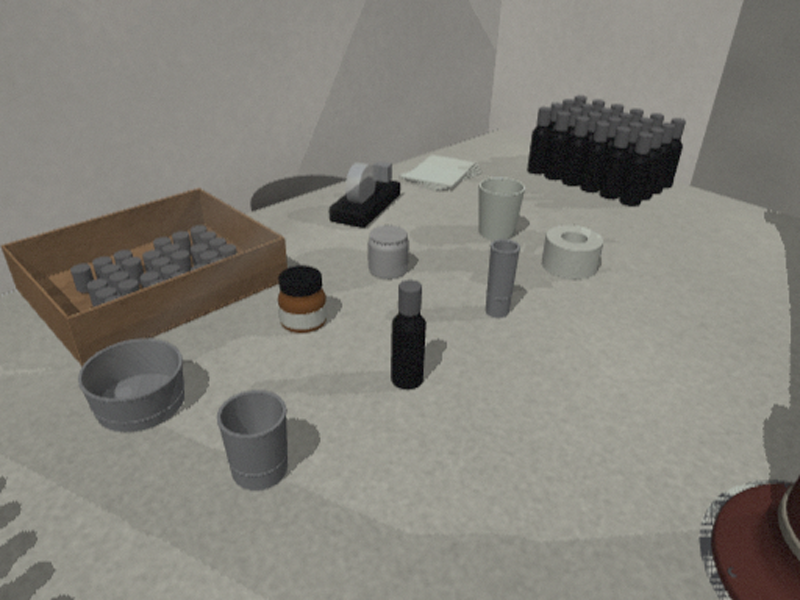

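Top view (800×600 scale): wide at about (165,258), mid (177,377), bottle (331,378), narrow (477,362). Side view rims: wide (133,370), mid (254,413), narrow (504,247), and the bottle cap at (409,286). Next I'll triangulate these roughly.

```bash
cat > h.py <<'E'
from rig import ctrl, optics
import cv2, numpy as np
from scipy.spatial.transform import Rotation as Ro
def ray(n,px,st=None):
    i=optics.camera_info(n); f=192/np.tan(np.radians(i["fov_y"]/2))
    d=np.array([(px[0]-i["cx"])/f,(px[1]-i["cy"])/f,1.])
    if n!="wrist": R=i["R"]; c=-R.T@i["t"]; d=R.T@d
    else:
        T=i["T_tool_cam"]; Q=toolR(st); c=Q@T[:3,3]+st["eef_pos"]; d=Q@T[:3,:3]@d
    return c,d/np.linalg.norm(d)
def toolR(st): return Ro.from_quat(np.roll(st["orientation"],-1)).as_matrix()
def tri(rays):
    A=sum(np.eye(3)-np.outer(d,d) for c,d in rays); b=sum((np.eye(3)-np.outer(d,d))@c for c,d in rays)
    X=np.linalg.solve(A,b); return X,[round(float(np.linalg.norm(np.cross(X-c,d))),1) for c,d in rays]
def plane(r,z): c,d=r; return c+d*(z-c[2])/d[2]
E
python3 - <<'E'
from h import *
s=512/800; np.set_printoptions(precision=1,suppress=True)
T=dict(wide=(165,257),mid=(175,377),narrow=(478,361),bottle=(325,373))
S=dict(wide=(133,371),mid=(254,414),narrow=(504,247),bottle=(409,286))
for k,h in dict(wide=50,mid=76,narrow=102,bottle=130).items():
    a=ray("top",np.array(T[k])*s); b=ray("side",np.array(S[k])*s)
    print(k,tri([a,b]),plane(a,h),plane(b,h))
print(toolR(ctrl.get_state()))
E
```

```text
wide (array([604.5, 325.8,  42.3]), [0.1, 0.1]) [602.2 322.5  50. ] [594.6 328.8  50. ]
mid (array([430.6, 284.5,  74.1]), [1.3, 1.3]) [431.4 284.8  76. ] [427.5 284.8  76. ]
narrow (array([ 450.2, -108.7,   99.1]), [0.1, 0.1]) [ 450.  -108.2  102. ] [ 446.9 -104.1  102. ]
bottle (array([432.4,  82.4, 127.6]), [0.3, 0.3]) [432.5  82.4 130. ] [429.3  85.1 130. ]
[[ 0.9  0.4 -0. ]
 [ 0.4 -0.9  0. ]
 [-0.  -0.  -1. ]]
```

servo_tool --increments '[[[0,0,0],[0,0,0.135],1],[[0,0,0],[0,0,0.135],1],[[0,0,0],[0,0,0.135],1],[[2.8,-2.7,0],[0,0,0],1],[[2.8,-2.7,0],[0,0,0],1],[[2.8,-2.7,0],[0,0,0],1],[[2.8,-2.7,0],[0,0,0],1],[[2.8,-2.7,0],[0,0,0],1],[[2.8,-2.7,0],[0,0,0],1],[[2.8,-2.7,0],[0,0,0],1],[[2.8,-2.7,0],[0,0,0],1],[[2.8,-2.7,0],[0,0,0],1],[[2.8,-2.7,0],[0,0,0],1],[[2.8,-2.7,0],[0,0,0],1],[[0,0,0],[0,0,0],1]]' --squeeze 15

```text
time: 1.6
eef_pos: [569.5, -291.7, 217.6]
orientation: [-0.003, 1.0, 0.006, 0.001]
force: [1.3, 1.1, 0.8]
gripper_width: 93.3
grip_force: 0.0
```

servo_tool --increments '[[[0,-4.4,0],[0,0,0],1],[[0,-4.4,0],[0,0,0],1],[[0,-4.4,0],[0,0,0],1],[[0,-4.4,0],[0,0,0],1],[[0,-4.4,0],[0,0,0],1],[[0,-4.4,0],[0,0,0],1],[[0,-4.4,0],[0,0,0],1],[[0,-4.4,0],[0,0,0],1],[[0,-4.4,0],[0,0,0],1],[[-2,-4.4,0],[0,0,0],1],[[-3,-4.4,0],[0,0,0],1],[[-4,-4.4,0],[0,0,0],1],[[-3,-4.4,0],[0,0,0],1],[[0,0,0],[0,0,0],1],[[0,0,0],[0,0,0],1],[[0,0,0],[0,0,0],1]]'

```text
time: 3.2
eef_pos: [454.9, 257.7, 218.5]
orientation: [0.001, 1.0, -0.001, 0.0]
force: [0.2, -0.5, 0.3]
gripper_width: 93.2
grip_force: 0.0
```

```bash
python3 - <<'E'
from h import *
st=ctrl.get_state(); im=optics.read_camera("wrist")
cv2.imwrite("pics/w1.png",im); np.savez("w1.npz",**{k:st[k] for k in("eef_pos","orientation")})
print(st["time"],st["joints"],st["eef_pos"],st["orientation"])
E
```

```text
3.2 [-0.57723673  0.41765559  0.02757713  1.79058837 -0.01217191  0.93388797
 -2.11762879] [454.88911465 257.68275722 218.5494398 ] [ 6.90628648e-04  9.99999215e-01 -1.02313655e-03  2.13114038e-04]
```

View pics/w1.png

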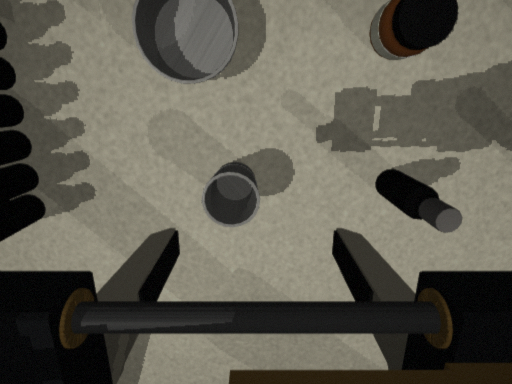

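Wrist view: mid rim centre at about (231,199), diameter about 56 px. The wide rim is around (186,28), partly cut off at the top, and the bottle cap is at (447,219). I'll move along x and take a second view.

servo_tool --increments '[[[2,-1,0],[0,0,0],1],[[3,-1,0],[0,0,0],1],[[3,-1,0],[0,0,0],1],[[2,-1,0],[0,0,0],1],[[0,0,0],[0,0,0],1],[[0,0,0],[0,0,0],1],[[0,0,0],[0,0,0],1]]'

```text
time: 3.95
eef_pos: [553.3, 298.3, 218.6]
orientation: [0.0, 1.0, -0.0, -0.001]
force: [-0.7, -0.7, 0.3]
gripper_width: 93.3
grip_force: 0.0
```

```bash
cat >> h.py <<'E'
def snap(k):
    st=ctrl.get_state(); im=optics.read_camera("wrist"); cv2.imwrite(f"pics/{k}.png",im)
    np.savez(f"{k}.npz",eef_pos=st["eef_pos"],orientation=st["orientation"]); return im,st
def project(X,st):
    i=optics.camera_info("wrist"); f=192/np.tan(np.radians(i["fov_y"]/2)); T=i["T_tool_cam"]
    p=T[:3,:3].T@(toolR(st).T@(np.asarray(X)-st["eef_pos"])-T[:3,3]); return np.array([f*p[0]/p[2]+i["cx"],f*p[1]/p[2]+i["cy"]]),f/p[2]
def circ(im,X,dia,st,tol=25):
    "Hough circle of the rim expected near X; returns px centre + radius"
    p,s=project(X,st); r=dia/2*s; g=cv2.medianBlur(cv2.cvtColor(im,cv2.COLOR_BGR2GRAY),3)
    c=cv2.HoughCircles(g,cv2.HOUGH_GRADIENT_ALT,1,5,param1=100,param2=0.5,minRadius=int(r*.85),maxRadius=int(r*1.2)+1)
    if c is None: return p,r,[]
    c=c.reshape(-1,c.shape[-1])[:,:3]; return p,r,c[np.linalg.norm(c[:,:2]-p,axis=1)<tol]
E
python3 - <<'E'
from h import *
np.set_printoptions(precision=1,suppress=True)
i2,s2=snap("w2"); print(s2["eef_pos"],s2["time"])
i1=cv2.imread("pics/w1.png"); s1=dict(np.load("w1.npz"))
for n,X,d in(("mid",[430.6,284.5,76],62),("mid in",[430.6,284.5,76],56),("wide",[603,325,50],104),("wide in",[603,325,50],98)):
    for im,s in((i1,s1),(i2,s2)): print(n,*circ(im,X,d,s))
E
```

```text
[553.3 298.3 218.6] 3.95
mid [230.8 200.9] 28.83061625963204 [[231.  199.   27.7]]
mid [267.7 279.9] 26.4372337481795 [[266.  275.   26.1]]
mid in [230.8 200.9] 26.040556621603134 [[231.  199.   26.7]]
mid in [267.7 279.9] 23.878791772549228 [[267.  278.   24.1]
 [266.  259.   23.9]]
wide [187.1  27.3] 52.66209614730747 [[182.   26.   51.9]
 [208.   26.   55.8]
 [207.   37.   50.8]]
wide [231.1 128.2] 47.97404591877056 [[229.  127.   46.8]
 [241.  141.   51.8]]
wide in [187.1  27.3] 49.62389829265512 [[180.   32.   53.7]
 [190.   26.   53.4]
 [209.   25.   56.1]]
wide in [231.1 128.2] 45.20631250037995 [[229.  126.   46.9]]
```

View pics/w2.png

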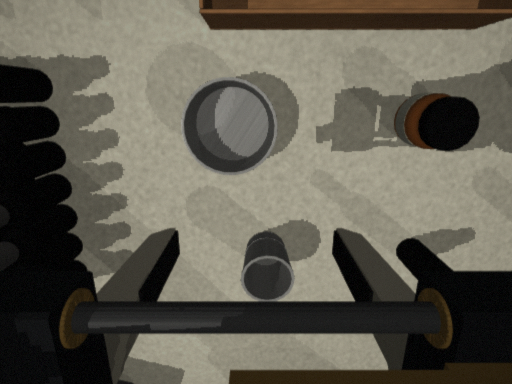

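The second view shows the wide rim centred at about (229.5,126) and the mid rim at about (267.5,278). Now to triangulate both, with the rim heights.

```bash
python3 - <<'E'
from h import *
np.set_printoptions(precision=1,suppress=True)
s1=dict(np.load("w1.npz"));s2=dict(np.load("w2.npz")); k=512/800
for n,a,b,t,s,z in(("mid",(231,199.3),(267.5,278),(175,377),(254,414),76),("wide",(185.5,27),(229.5,126),(165,257),(133,371),50)):
    A,B=ray("wrist",a,s1),ray("wrist",b,s2); C,D=ray("top",np.array(t)*k),ray("side",np.array(s)*k)
    print(n,tri([A,B]),tri([A,B,C,D]),plane(A,z),plane(B,z))
E
```

```text
mid (array([431.4, 284.6,  73.4]), [0.1, 0.1]) (array([431.2, 284.5,  73.4]), [0.3, 0.2, 1.3, 1.5]) [432.4 284.2  76. ] [433.1 284.8  76. ]
wide (array([604.6, 327.5,  43.7]), [0.3, 0.3]) (array([604.6, 326.8,  42.4]), [1.3, 0.5, 1.0, 0.9]) [603.3 326.5  50. ] [605.4 326.7  50. ]
```

servo_tool --increments '[[[-3,0.35,0],[0,0,0],1],[[-3,0.35,0],[0,0,0],1],[[-3,0.35,0],[0,0,0],1],[[-3.1,0.35,0],[0,0,0],1],[[0,0,2],[0,0,0],1],[[0,0,3],[0,0,0],1],[[0,0,3],[0,0,0],1],[[0,0,2],[0,0,0],1],[[0,0,0],[0,0,0],1],[[0,0,0],[0,0,0],1],[[0,0,0],[0,0,0],1]]'

```text
time: 5.1
eef_pos: [433.6, 286.1, 120.2]
orientation: [-0.001, 1.0, 0.0, 0.001]
force: [-0.1, 0.0, 0.5]
gripper_width: 93.1
grip_force: 0.0
```

```bash
python3 - <<'E'
from h import *
np.set_printoptions(precision=1,suppress=True)
im,s=snap("w3"); print(s["eef_pos"],s["joints"])
for d in(62,56):
  p,r,c=circ(im,[432,284.5,76],d,s); print(p,r,c)
  for q in c: print(plane(ray("wrist",q[:2],s),76))
E
```

```text
[433.6 286.1 120.2] [-0.6  0.5  0.   1.9 -0.   0.7 -2.2]
[258.1 215.4] 41.67795709077143 [[255.  211.   41.2]]
[435.5 286.8  76. ]
[258.1 215.4] 37.644606404567746 [[255.  211.   40.3]
 [259.  197.   34.7]]
[435.5 286.8  76. ]
[446.4 283.9  76. ]
```

servo_tool --increments '[[[0,0,2],[0,0,0],1],[[0,0,2],[0,0,0],1],[[0,0,1.5],[0,0,0],1],[[0,0,0.9],[0,0,0],1],[[0,0,0.5],[0,0,0],1],[[0,0,0],[0,0,0],1],[[0,0,0],[0,0,0],1],[[0,0,0],[0,0,0],0.5],[[0,0,0],[0,0,0],0.5],[[0,0,0],[0,0,0],0.5],[[0,0,0],[0,0,0],0.5],[[0,0,0],[0,0,0],0.5],[[0,0,0],[0,0,0],0.5]]' --squeeze 20

```text
time: 6.45
eef_pos: [433.0, 285.3, 49.8]
orientation: [0.0, 1.0, 0.0, 0.0]
force: [-0.3, 0.1, 1.1]
gripper_width: 61.8
grip_force: 20.0
```

servo_tool --increments '[[[0,0,-0.5],[0,0,0],0.5],[[0,0,-1],[0,0,0],0.5],[[0,0,-2],[0,0,0],0.5],[[0,0,-2],[0,0,0],0.5],[[0,0,-2],[0,0,0],0.5],[[0,0,-1],[0,0,0],0.5],[[1,-0.1,0],[0,0,0],0.5],[[2,-0.5,0],[0,0,0],0.5],[[2.5,-0.6,0],[0,0,0],0.5],[[2.5,-0.6,0],[0,0,0],0.5],[[2.5,-0.6,0],[0,0,0],0.5],[[2.5,-0.6,0],[0,0,0],0.5],[[2,-0.6,0],[0,0,0],0.5],[[1.4,-0.4,0],[0,0,0],0.5],[[0.7,-0.1,0],[0,0,0],0.5],[[0,0,0],[0,0,0],0.5],[[0,0,0],[0,0,0],0.5],[[0,0,0],[0,0,0],0.5]]'

```text
time: 8.25
eef_pos: [602.9, 326.7, 134.5]
orientation: [0.0, 1.0, 0.001, -0.001]
force: [0.7, 1.3, -1.7]
gripper_width: 61.8
grip_force: 20.0
```

```bash
python3 - <<'E'
from h import *
np.set_printoptions(precision=1,suppress=True)
im,s=snap("w4"); print(s["time"],s["eef_pos"],s["force"],s["grip_force"],s["gripper_width"])
t=optics.read_camera("side"); cv2.imwrite("pics/s4.png",t)
cv2.imwrite("pics/ws4.png",np.hstack([cv2.resize(im,(400,300)),cv2.resize(t[150:350,0:267],(400,300))]))
E
```

```text
8.25 [602.9 326.7 134.5] [ 0.7  1.3 -1.7] 19.999794560135342 61.80193082013286
```

View pics/ws4.png

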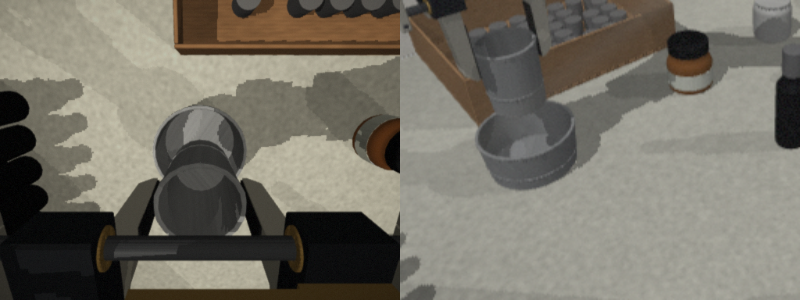

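The mid measure hangs upright over the wide one: held rim around (200,205) and wide rim around (200,145) in the left half. I'll lower it.

servo_tool --increments '[[[0.1,0,1.5],[0,0,0],0.5],[[0,0,2],[0,0,0],0.5],[[0,0,2],[0,0,0],0.5],[[0,0,1],[0,0,0],0.5],[[0,0,0.6],[0,0,0],0.5],[[0,0,0.3],[0,0,0],0.5],[[0,0,0.1],[0,0,0],0.5],[[0,0,0],[0,0,0],0.5],[[0,0,0],[0,0,0],0.5]]'

```text
time: 9.25
eef_pos: [605.4, 327.0, 60.5]
orientation: [-0.0, 1.0, 0.0, 0.001]
force: [-0.2, 0.0, -1.3]
gripper_width: 62.0
grip_force: 20.0
```

servo_tool --increments '[[[0,0,0.2],[0,0,0],0.5],[[0,0,0.1],[0,0,0],0.5],[[0,0,0.1],[0,0,0],0.5],[[0,0,0],[0,0,0],0.5],[[0,0,0],[0,0,0],0.5]]'

```text
time: 9.75
eef_pos: [604.8, 326.7, 55.6]
orientation: [-0.0, 1.0, 0.0, -0.0]
force: [-0.0, 0.4, -2.0]
gripper_width: 62.2
grip_force: 20.0
```

servo_tool --increments '[[[0,0,0.1],[0,0,0],0.5],[[0,0,0],[0,0,0],0.5],[[0,0,0],[0,0,0],0.5]]'

```text
time: 10.05
eef_pos: [604.8, 326.8, 54.6]
orientation: [-0.0, 1.0, 0.0, -0.0]
force: [-0.7, -0.1, -1.4]
gripper_width: 61.5
grip_force: 20.0
```

servo_tool --increments '[[[0,0,0.1],[0,0,0],0.5],[[0,0,0],[0,0,0],0.5],[[0,0,0],[0,0,0],0.5]]'

```text
time: 10.35
eef_pos: [605.1, 326.8, 54.0]
orientation: [-0.0, 1.0, 0.0, 0.0]
force: [-0.6, -0.5, -0.5]
gripper_width: 61.6
grip_force: 20.0
```

servo_tool --increments '[[[0,0,0.1],[0,0,0],0.5],[[0,0,0],[0,0,0],0.5],[[0,0,0],[0,0,0],0.5]]'

```text
time: 10.65
eef_pos: [605.4, 326.8, 53.8]
orientation: [-0.0, 1.0, 0.0, 0.001]
force: [-0.8, -0.9, 6.2]
gripper_width: 61.7
grip_force: 20.0
```

servo_tool --increments '[[[0,0,0],[0,0,0],0.72],[[0,0,0],[0,0,0],0.78],[[0,0,0],[0,0,0],0.82],[[0,0,0],[0,0,0],0.82],[[0,0,-1],[0,0,0],0.82],[[0,0,-2],[0,0,0],0.82],[[0,0,-3],[0,0,0],0.82],[[0,0,-3],[0,0,0],1],[[0,0,-3],[0,0,0],1],[[-2,0,-3],[0,0,0],1],[[0,0,-1.4],[0,0,0],1],[[0,0,0],[0,0,0],1],[[0,0,0],[0,0,0],1],[[0,0,0],[0,0,0],1]]'

```text
time: 12.05
eef_pos: [584.4, 326.1, 215.2]
orientation: [0.001, 1.0, 0.0, -0.001]
force: [-0.5, 0.2, -0.0]
gripper_width: 92.8
grip_force: 0.0
```

```bash
python3 - <<'E'
from h import *
np.set_printoptions(precision=1,suppress=True)
im,s=snap("w5"); print(s["time"],s["eef_pos"])
t=optics.read_camera("side")
cv2.imwrite("pics/ws5.png",np.hstack([cv2.resize(im,(400,300)),cv2.resize(t[150:350,0:267],(400,300))]))
for n,X,d in(("mid",[605,327,80],62),("midin",[605,327,80],56),("wide",[605,327,50],104)):
    p,r,c=circ(im,X,d,s); print(n,p,r)
    for q in c: print(q,plane(ray("wrist",q[:2],s),X[2]))
E
```

```text
12.05 [584.4 326.1 215.2]
mid [254.7 160.7] 30.773511355790145
[257.  161.   30.1] [604.7 324.7  80. ]
[255.  149.   33.8] [616.8 326.7  80. ]
midin [254.7 160.7] 27.79542961168142
[257.  161.   29.1] [604.7 324.7  80. ]
[270.  154.   30.2] [611.8 311.7  80. ]
[249.  144.   29.9] [621.8 332.7  80. ]
[262.  146.   29.1] [619.8 319.8  80. ]
wide [254.8 155.2] 47.20349731401493
[255.  154.   45.1] [606.3 326.7  50. ]
[276.  146.   49.2] [615.1 303.8  50. ]
[273.  155.   43.8] [605.2 306.9  50. ]
```

View pics/ws5.png

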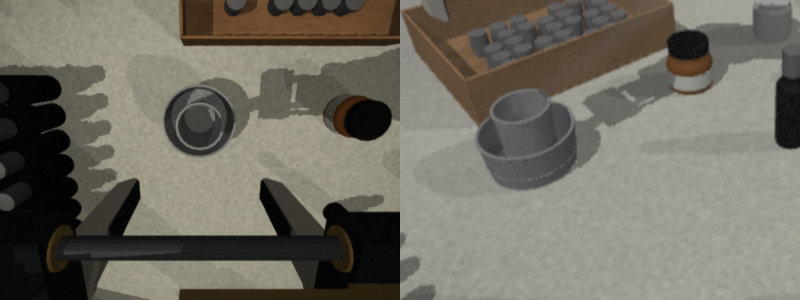

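The mid measure stands upright inside the wide one, with its rim at about (604.7,324.7). Now on to the narrow one.

servo_tool --increments '[[[-0.5,2,0],[0,0,0],1],[[-1.2,4,0],[0,0,0],1],[[-1.2,4,0],[0,0,0],1],[[-1.2,4,0],[0,0,0],1],[[-1.2,4,0],[0,0,0],1],[[-1.2,4,0],[0,0,0],1],[[-1.2,4,0],[0,0,0],1],[[-1.2,4,0],[0,0,0],1],[[-1.2,4,0],[0,0,0],1],[[-1.2,4,0],[0,0,0],1],[[-1.2,4,0],[0,0,0],1],[[-0.9,1.4,0],[0,0,0],1],[[0,0,0],[0,0,0],1],[[0,0,0],[0,0,0],1],[[0,0,0],[0,0,0],1]]'

```text
time: 13.65
eef_pos: [452.0, -105.6, 216.4]
orientation: [-0.001, 1.0, 0.002, 0.0]
force: [0.5, -0.3, -1.0]
gripper_width: 92.6
grip_force: 0.0
```

```bash
python3 - <<'E'
from h import *
np.set_printoptions(precision=1,suppress=True)
im,s=snap("w6"); print(s["time"],s["eef_pos"],s["orientation"])
for d in(37,31):
    p,r,c=circ(im,[450,-108,102],d,s); print(p,r)
    for q in c: print(q,plane(ray("wrist",q[:2],s),102))
E
```

```text
13.65 [ 452.  -105.6  216.4] [-0.  1.  0.  0.]
[258.5 188.4] 19.17592000212839
[261.  188.   19.1] [ 450.4 -110.4  102. ]
[258.5 188.4] 16.066311353134598
[259.  190.   17.1] [ 448.4 -108.5  102. ]
```

View pics/w6.png

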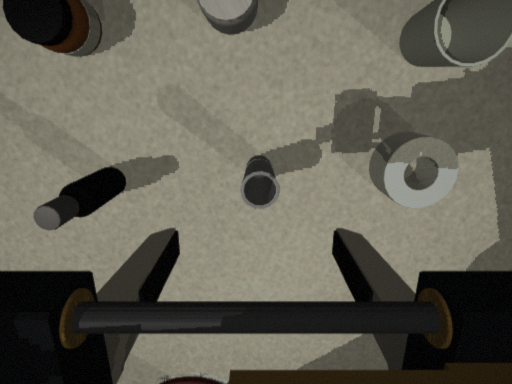

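The narrow rim is at about (260,189), and the bottle is still standing at the left (cap at (47,217)). I'll descend partway and take the second view for height.

servo_tool --increments '[[[-0.2,0.3,2],[0,0,0],1],[[0,0,3],[0,0,0],1],[[0,0,2],[0,0,0],1],[[0,0,0],[0,0,0],1],[[0,0,0],[0,0,0],1],[[0,0,0],[0,0,0],1]]'

```text
time: 14.3
eef_pos: [450.4, -110.1, 147.7]
orientation: [0.0, 1.0, 0.001, 0.001]
force: [-0.0, 0.7, 0.0]
gripper_width: 93.1
grip_force: 0.0
```

```bash
python3 - <<'E'
from h import *
np.set_printoptions(precision=1,suppress=True)
im,s=snap("w7"); print(s["time"],s["eef_pos"]); k=512/800
s6=dict(np.load("w6.npz"))
for d in(37,31):
    p,r,c=circ(im,[449.5,-109.4,102],d,s); print(p,r)
    for q in c: print(q,plane(ray("wrist",q[:2],s),102),tri([ray("wrist",q[:2],s),ray("wrist",(260,189),s6),ray("top",np.array((478,361))*k),ray("side",np.array((504,247))*k)]))
E
```

```text
14.3 [ 450.4 -110.1  147.7]
[255.  213.7] 24.739164503500124
[255.  212.   24.2] [ 450.9 -109.4  102. ] (array([ 449.7, -109. ,   99.4]), [0.4, 1.1, 0.7, 0.6])
[255.  213.7] 20.727408097527128
[254.  215.   21.4] [ 448.5 -108.7  102. ] (array([ 449.1, -108.6,  100.2]), [1.3, 0.9, 1.0, 1.0])
```

servo_tool --increments '[[[0,0,2],[0,0,0],1],[[0,0,2],[0,0,0],1],[[0,0,1.6],[0,0,0],1],[[0,0,1],[0,0,0],1],[[0,0,0.3],[0,0,0],1],[[0,0,0],[0,0,0],0.7],[[0,0,0],[0,0,0],0.4],[[0,0,0],[0,0,0],0.25],[[0,0,0],[0,0,0],0.25],[[0,0,0],[0,0,0],0.25],[[0,0,0],[0,0,0],0.25],[[0,0,0],[0,0,0],0.25],[[0,0,0],[0,0,0],0.25]]' --squeeze 15

```text
time: 15.65
eef_pos: [449.2, -110.3, 77.7]
orientation: [-0.0, 1.0, 0.0, 0.0]
force: [0.5, 1.4, 1.3]
gripper_width: 35.4
grip_force: 15.0
```

servo_tool --increments '[[[0,0,-0.5],[0,0,0],0.25],[[0,0,-1.5],[0,0,0],0.25],[[0,0,-2.5],[0,0,0],0.25],[[0,0,-3],[0,0,0],0.25],[[0,0,-3],[0,0,0],0.25],[[0,0,-3],[0,0,0],0.25],[[0,0,-2],[0,0,0],0.25],[[0,0,-0.5],[0,0,0],0.25],[[0,0,0],[0,0,0],0.25]]'

```text
time: 16.55
eef_pos: [449.2, -110.4, 238.0]
orientation: [0.0, 1.0, 0.0, 0.001]
force: [0.4, -1.4, -1.9]
gripper_width: 35.3
grip_force: 15.0
```

servo_tool --increments '[[[0.5,-1.2,0],[0,0,0],0.25],[[1,-2.5,0],[0,0,0],0.25],[[1,-3,0],[0,0,0],0.25],[[1,-3,0],[0,0,0],0.25],[[1,-3,0],[0,0,0],0.25],[[1,-3,0],[0,0,0],0.25],[[1,-3,0],[0,0,0],0.25],[[1,-3,0],[0,0,0],0.25],[[1,-3,0],[0,0,0],0.25],[[1,-3,0],[0,0,0],0.25],[[1,-3,0],[0,0,0],0.25],[[1,-3,0],[0,0,0],0.25],[[1,-3,0],[0,0,0],0.25],[[1,-3,0],[0,0,0],0.25],[[1,-2.5,0],[0,0,0],0.25],[[0,0,0],[0,0,0],0.25],[[0,0,0],[0,0,0],0.25],[[0,0,0],[0,0,0],0.25]]'

```text
time: 18.35
eef_pos: [593.4, 310.4, 236.5]
orientation: [0.001, 1.0, -0.0, -0.001]
force: [-0.2, -0.4, -1.1]
gripper_width: 35.6
grip_force: 15.0
```

servo_tool --increments '[[[0.6,-0.8,0],[0,0,0],0.25],[[0.5,-0.7,1],[0,0,0],0.25],[[0,0,2],[0,0,0],0.25],[[0,0,2],[0,0,0],0.25],[[0,0,1.4],[0,0,0],0.25],[[0,0,0],[0,0,0],0.25],[[0,0,0],[0,0,0],0.25],[[0,0,0],[0,0,0],0.25]]'

```text
time: 19.15
eef_pos: [605.7, 327.0, 175.0]
orientation: [-0.001, 1.0, 0.0, 0.001]
force: [-0.3, 0.2, 0.5]
gripper_width: 35.2
grip_force: 15.0
```

```bash
python3 - <<'E'
from h import *
np.set_printoptions(precision=1,suppress=True)
im,s=snap("w8"); print(s["time"],s["eef_pos"])
t=optics.read_camera("side"); u=optics.read_camera("top")
cv2.imwrite("pics/ws8.png",np.hstack([cv2.resize(im[60:320,90:420],(400,315)),cv2.resize(t[120:330,0:267],(400,315))]))
print(project([604.8,325.5,80],s))
for d in(62,56):
    p,r,c=circ(im,[604.8,325.5,80],d,s)
    for q in c: print(q,plane(ray("wrist",q[:2],s),80))
E
```

```text
19.15 [605.7 327.  175. ]
(array([257.7, 193.6]), np.float64(1.1077032757090852))
[256.  195.   34.5] [603.5 327.   80. ]
[267.  182.   37.1] [615.7 317.2  80. ]
[265.  173.   35.2] [624.  319.1  80. ]
[274. 177.  35.] [620.3 311.1  80. ]
[249.  173.   36.8] [624.  333.2  80. ]
[254.  192.   31.4] [606.4 328.8  80. ]
[267.  173.   32.7] [624.  317.3  80. ]
[244.  182.   32.3] [615.7 337.7  80. ]
```

View pics/ws8.png

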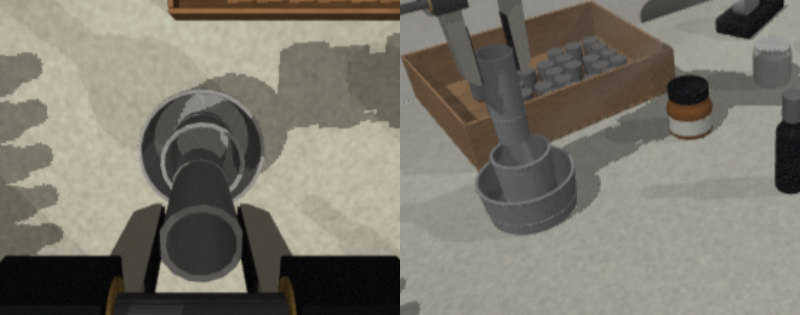

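The narrow measure is upright above the mid mouth (crop: mid rim about (203,162), narrow rim about (201,240)) and aligned to within about 2 mm. Lowering it now.

servo_tool --increments '[[[0,0,1.5],[0,0,0],0.25],[[0,0,1.5],[0,0,0],0.25],[[0,0,1],[0,0,0],0.25],[[0,0,0],[0,0,0],0.25],[[0,0,0],[0,0,0],0.25]]'

```text
time: 19.8
eef_pos: [605.2, 326.9, 134.1]
orientation: [-0.0, 1.0, 0.0, 0.0]
force: [-0.1, -0.7, -0.0]
gripper_width: 35.3
grip_force: 15.0
```

servo_tool --increments '[[[0,0,1.2],[0,0,0],0.25],[[0,0,1.2],[0,0,0],0.25],[[0,0,1],[0,0,0],0.25],[[0,0,0.6],[0,0,0],0.25],[[0,0,0.3],[0,0,0],0.25],[[0,0,0],[0,0,0],0.25],[[0,0,0],[0,0,0],0.25]]'

```text
time: 20.5
eef_pos: [605.2, 326.9, 91.0]
orientation: [-0.0, 1.0, 0.0, 0.0]
force: [0.6, 0.5, 0.3]
gripper_width: 35.3
grip_force: 15.0
```

servo_tool --increments '[[[0,0,0.2],[0,0,0],0.25],[[0,0,0.1],[0,0,0],0.25],[[0,0,0.1],[0,0,0],0.25],[[0,0,0],[0,0,0],0.25],[[0,0,0],[0,0,0],0.25]]'

```text
time: 21.0
eef_pos: [604.9, 326.7, 86.7]
orientation: [-0.0, 1.0, 0.0, 0.0]
force: [-0.7, -0.4, -0.0]
gripper_width: 35.5
grip_force: 15.0
```

servo_tool --increments '[[[0,0,0.1],[0,0,0],0.25],[[0,0,0],[0,0,0],0.25],[[0,0,0],[0,0,0],0.25]]'

```text
time: 21.3
eef_pos: [605.0, 326.9, 85.8]
orientation: [-0.0, 1.0, 0.0, 0.0]
force: [0.6, -0.1, 0.1]
gripper_width: 35.4
grip_force: 15.0
```

servo_tool --increments '[[[0,0,0.1],[0,0,0],0.25],[[0,0,0],[0,0,0],0.25],[[0,0,0],[0,0,0],0.25]]'

```text
time: 21.6
eef_pos: [605.3, 326.9, 85.7]
orientation: [-0.0, 1.0, 0.0, 0.001]
force: [-0.5, -0.2, 4.9]
gripper_width: 35.7
grip_force: 15.0
```

Contact at the expected height. Releasing slowly and retreating.

servo_tool --increments '[[[0,0,0],[0,0,0],0.42],[[0,0,0],[0,0,0],0.5],[[0,0,0],[0,0,0],0.6],[[0,0,0],[0,0,0],0.6],[[0,0,-1],[0,0,0],0.6],[[0,0,-2],[0,0,0],0.6],[[0,0,-3],[0,0,0],0.6],[[0,0,-3],[0,0,0],0.8],[[0,0,-3],[0,0,0],1],[[-2,0,-2],[0,0,0],1],[[0,0,0],[0,0,0],1],[[0,0,0],[0,0,0],1],[[0,0,0],[0,0,0],1]]'

```text
time: 22.9
eef_pos: [584.7, 326.0, 223.4]
orientation: [0.001, 1.0, 0.0, -0.001]
force: [0.2, -0.5, 0.2]
gripper_width: 92.6
grip_force: 0.0
```

```bash
python3 - <<'E'
from h import *
im,s=snap("w9"); print(s["time"],s["eef_pos"],s["force"])
t=optics.read_camera("side")
cv2.imwrite("pics/ws9.png",np.hstack([cv2.resize(im,(400,300)),cv2.resize(t[130:330,0:300],(400,300))]))
E
```

```text
22.9 [584.74258301 326.00488674 223.35901194] [ 0.18614175 -0.47251438  0.2290866 ]
```

View pics/ws9.png

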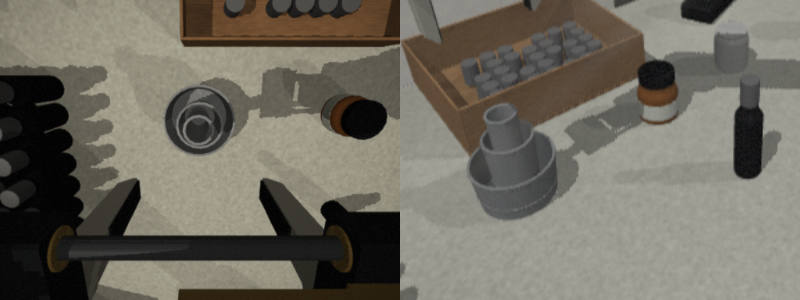

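All three measures are nested upright around (199,120) in the wrist half, and the bottle is still standing at (748,125) in the side half.

```bash
python3 -c "
from rig import ctrl
print(ctrl.sign_off())"
```

```text
the job is handed in; nothing more can be done
None
```

The three measures are nested upright (narrow in mid, mid in wide, each lowered to the floor before release), the bottle is still standing, and the job was handed in at about 23 s of the allowed 69 s.

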